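# Return the counterweights to their case

### The job

Pour all six counterweight balls from the wooden-handled steel cup into the open hinged case. Then set the empty cup back down upright on the enamel tray and shut the lid of the case fully, leaving the other things on the tray where they are.

Things in the scene. Friction and masses are not known exactly. Their poses are not given: they have to be found in the camera images.
- tray: white enamelled steel tray with a blue edge, 500 mm (its x) by 700 mm (its y), fixed; origin at the centre of its underside on the bench; the floor is 3 mm thick, so things stand at z = 3 mm; the rim is 14 mm high and 4 mm thick
- cup_mid (a point): round flared stainless cup, loose, 170 g, 65 mm high, outer diameter 76 mm at the foot, 123 mm at the rim; wall 3 mm, leaning out 20 deg; floor 4 mm. Point on its axis half-way up (32.5 mm over the foot); z points out of the mouth, the handle is on its -y side. Starts on the tray with the balls in it. Its wall comes level at 70 deg of tip: tip it about 85 deg for the last ball
- cup_grip (a point): middle of the cup's wooden handle, the place to grip: at (0, -94.1, +63.5 mm) from cup_mid, with the cup's axes. A flat bar 76 mm long, 26 mm wide (along the cup's x), 12 mm thick, running up and outwards, leaning 40 deg from the cup's axis: direction (0, -0.643, 0.766). Pinch it across its 12 mm with the tool leaning along the bar, or across its 26 mm
- weight1_c (a point): centre of a white bored counterweight ball, 25 mm diameter, 12 g, one of six alike; starts inside the cup
- weight2_c (a point): centre of a white bored counterweight ball, 25 mm diameter, 12 g, one of six alike; starts inside the cup
- weight3_c (a point): centre of a white bored counterweight ball, 25 mm diameter, 12 g, one of six alike; starts inside the cup
- weight4_c (a point): centre of a white bored counterweight ball, 25 mm diameter, 12 g, one of six alike; starts inside the cup
- weight5_c (a point): centre of a white bored counterweight ball, 25 mm diameter, 12 g, one of six alike; starts inside the cup
- weight6_c (a point): centre of a white bored counterweight ball, 25 mm diameter, 12 g, one of six alike; starts inside the cup
- case: grey sheet-steel parts case, fixed to the tray, open at the top: 150 mm (its x) by 170 mm (its y), 60 mm high, walls and floor 4 mm; origin at the centre of its underside; its hinged side is +x (away from the robot), its low front -x and its two ends +y and -y are free of the lid
- lid (a joint): angle of the case's lid in rad: 0 = shut flat on the case, grows as it opens, 1.57 = upright on the +x side, stop at 1.85; starts at 1.55 to 1.82. Stiff friction hinge (0.17 N m, about 1.2 N at the free edge): it stays where it is left. The lid is a 4 mm plate, 150 mm from hinge to free edge, 170 mm wide, 0.15 kg
- lid_hinge (a point): middle of the lid's hinge line, on the case's +x side (75, 0, 60.5 mm from the case's origin); the hinge runs along the case's y. The point turns with the lid: the plate runs from here 150 mm along its own -x and is 4 mm thick towards its own +z (the outer face)
- lid_tab (a point): steel thumb tab, 16 mm long, 50 mm wide, 4 mm thick, that sticks out of the middle of the lid's free edge; the point is its centre, 158 mm from the hinge along the lid's -x
- yoyo: lime plastic yo-yo lying on its side, 56 mm diameter, 43 mm high, loose bystander; origin at the centre of its underside
- tin: closed round tin of spare axles, 79 mm diameter, 40 mm high, loose bystander; origin at the centre of its underside
- spool: standing thread spool, 60 mm diameter, 50 mm high, loose bystander; origin at the centre of its underside
- oil: small oil bottle, 38 mm diameter, 105 mm high, loose bystander; origin at the centre of its underside
- pick: stainless bearing shield pick lying along its y, about 155 mm long, 10 mm thick, loose bystander; origin under the front end of its handle
- tester: benchtop spin tester, fixed at the back of the tray: 140 mm (x) by 220 mm (y), 72 mm high with a motor turret and a sensor post up to 150 mm; origin at the centre of its underside
Not all that is in view belongs to the job. There is more than one size of the case; the one meant has the size given above.

How it is judged:
By the outcome, as a careful person would: the job done as asked, in the order asked, and still so for the second after the job is handed in, with the robot touching nothing.
It also fails if it takes over 72 s, if anything falls off the work surface, if the arm or the gripper's body presses on something with over 40 N, if the wrist force passes 120 N, or if a joint passes its speed limit or range.

### The arm

A 6-joint arm with a two-finger parallel gripper is mounted at the origin on the work surface. World frame = base frame: x ahead of the robot, y to its left, z up, the work surface at z = 0. Lengths are in m, angles in rad, forces in N, time in s.
With the tool pointing down it reaches from about 0.325 to 0.925 m from the base axis. Payload 3.1 kg.
Tool frame: the origin (TCP) lies at the centre of the arm's flange, where the gripper is bolted on; the fingertips stand 173 mm ahead of it and the grasp point (between the pads) lies 155 mm ahead of it; z points along the fingers, y is the line along which they close (so a half turn about z gives the same grasp; the last joint's range is limited). The gripper opens to 85 mm and grips with 20 to 120 N. Pads are 22 mm wide; open, the fingers measure 114 mm over their backs; the gripper's body (76 mm by 85 mm) begins 54 mm behind the grasp point. The pads swing forward as they close: fully open they stand 13 mm farther back than shut.
Start: joints at [-0.112, 0.217, 1.613, -0, 1.311, -0.112], TCP at [0.625, 0, 0.405] pointing down, gripper open.
Joint ranges: [-2.75, 2.75], [-0.78, 2.1], [0.31, 2.55], [-1.13, 4.27], [0.13, 2.63], [-2.58, 2.58]. Speed limits (rad/s): [2.79, 2.79, 3.14, 3.14, 3.14, 3.14].

### API

Orientations are given as a rotation vector (axis times angle).
In Python, from bench import env gives the robot as it stands. Calls block until the motion is done:
- env.goto(position, orientation): joint-space move of the TCP to a pose.
- env.line_to(position, frame=None, velocity=0.15, guard=None): straight line of the TCP; frame=None keeps the orientation; velocity is the mean speed in m/s. With guard (N) it stops when the force on the tool has changed by that much, and returns True; else False.
- env.move_joints(angles): joint-space move.
- env.command_gripper(opening, effort=None): finger opening in m; effort is the grip in N (None keeps the last); returns when the fingers have stopped.
- env.hold(seconds).
- env.solve_ik(position, orientation): joint angles nearest the present ones, or None.
- env.get_obs(): the state.
- env.camera(name): name is "scene" or "side" or "wrist"; returns the picture (400x640x3 uint8, blue, green, red); there is no depth.
- env.camera_info(name): a dict with "mtx" (3x3 intrinsics, pixels), "position" and "attitude" of the camera in the world; the wrist camera has in their place "tool_from_camera" (4x4, takes a point from camera to tool coordinates, whose origin is the TCP and whose axes are the flange's). Camera axes: x right, y up, looking along -z (the intrinsics and any distortion apply to the point x, -y, -z); pixel columns grow to the right and rows downward; lengths in m; the calibration is good to about 2 mm. A picture is of the moment at which its call begins: read the wrist's pose just before it. camera_info takes no time and is no camera call.
A pose or a line that the arm cannot do raises env.Unreachable and nothing moves.
- env.close_job(): hands the job in; it is judged then, once.
The state is a dict: "time": time; "joints": joint angles; "joint_vel": joint speeds; "joint_efforts": joint torques, N m; "tool_pos": TCP position; "orientation": TCP orientation; "contact_force": force on the tool from outside, world axes, zero at the start; "ft_torque": the same for the moment, N m; "width": finger opening in m; "finger_force": force on a finger pad.
Only numpy, scipy, OpenCV 4.12 (cv2) and the standard library are available. Lean on these libraries where they do the work, as an engineer would, in place of code of your own. Each camera call takes 0.05 s, during which the arm holds its last target. There are 200 camera calls.

## Working session

There is one attempt and no reset: what is moved stays moved. The work goes in short steps, each a Python script; the robot and the scene stay as the last script left them, time stands still between calls to the robot, and variables do not carry over. Pictures are saved under pics/ and viewed, at most 10 in all, crops included, and the job is handed in when it is done.

```bash
ls; mkdir -p pics; python3 - <<'E'
from bench import env
import cv2,numpy as np
a=env.camera("scene");b=env.camera("side")
cv2.imwrite("pics/scene.png",a);cv2.imwrite("pics/side.png",b)
for n in("scene","side","wrist"):print(n,env.camera_info(n))
o=env.get_obs();print(o)
E
```

```text
pics
scene {'mtx': array([[375.74873762,   0.        , 321.75736827],
       [  0.        , 375.74873762, 198.33298462],
       [  0.        ,   0.        ,   1.        ]]), 'position': array([ 0.89522557, -0.45183253,  0.78973297]), 'attitude': array([0.70354981, 0.24783257, 0.6980972 ])}
side {'mtx': array([[367.31755707,   0.        , 321.34535306],
       [  0.        , 367.31755707, 200.33055694],
       [  0.        ,   0.        ,   1.        ]]), 'position': array([0.39994006, 0.6511392 , 0.81408066]), 'attitude': array([ 0.08565796, -1.05537466, -2.80725617])}
wrist {'mtx': array([[343.46212666,   0.        , 322.93632889],
       [  0.        , 343.46212666, 201.95269495],
       [  0.        ,   0.        ,   1.        ]]), 'tool_from_camera': array([[-1.04525550e-03,  9.45944449e-01,  3.24327007e-01,
         8.38442375e-02],
       [ 9.99999196e-01,  1.22175489e-03, -3.40574770e-04,
        -7.78031693e-04],
       [-7.18412918e-04,  3.24326390e-01, -9.45944965e-01,
         3.10377930e-02],
       [ 0.00000000e+00,  0.00000000e+00,  0.00000000e+00,
         1.00000000e+00]])}
{'time': 0.1, 'joints': array([-1.12175534e-01,  2.17703375e-01,  1.61480879e+00, -1.99302946e-06,
        1.31130674e+00, -1.12210399e-01]), 'joint_vel': array([ 0.0001215 , -0.00200946, -0.00359496, -0.00100609, -0.00198309,
        0.0004354 ]), 'joint_efforts': array([-3.89421966e-04, -3.98076224e+01, -3.04969239e+01, -1.69335931e-04,
        4.17826959e-03,  6.71974954e-05]), 'tool_pos': array([6.24631612e-01, 7.87143160e-05, 4.03464791e-01]), 'orientation': array([-2.22017176e+00, -2.22025030e+00,  2.18151375e-03]), 'contact_force': array([ 0.82393268, -0.43080189,  0.01001637]), 'ft_torque': array([-0.00207187,  0.01540828,  0.00104518]), 'finger_force': 0.0, 'width': 0.08519457319300401}
```

View pics/scene.png

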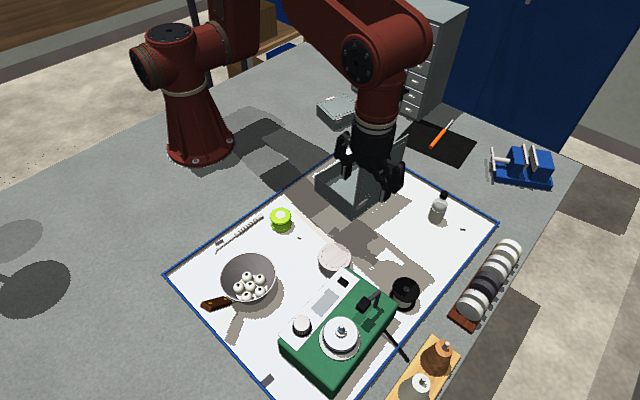

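View pics/side.png

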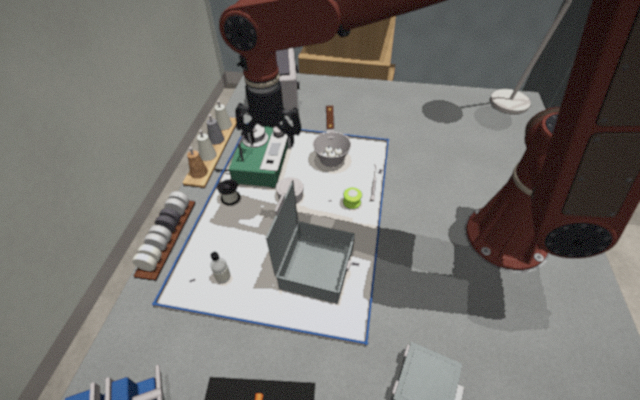

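The scene view shows the cup at about (248,278) with its handle at (215,302), balls inside, yo-yo (281,219), tin (335,258), spool (405,290), oil (438,207) and the pick (240,232).
There are two cases. One is on the tray with its lid open, side view (313,262) and scene (350,190). The other is closed and off the tray, side view (430,375) and scene (338,108). The open one on the tray fits the description; an enlarged crop should confirm its size.

```bash
cat > h.py <<'E'
import numpy as np,cv2
from scipy.spatial.transform import Rotation as R
from bench import env
def cam(n):
    c=env.camera_info(n)
    if n!="wrist": return c["mtx"],R.from_rotvec(c["attitude"]).as_matrix(),c["position"]
    o=env.get_obs();T=np.eye(4);T[:3,:3]=R.from_rotvec(o["orientation"]).as_matrix();T[:3,3]=o["tool_pos"]
    T=T@c["tool_from_camera"];return c["mtx"],T[:3,:3],T[:3,3]
def onplane(c,uv,z):
    K,Rm,p=c;uv=np.atleast_2d(uv);d=np.c_[uv,np.ones(len(uv))]@np.linalg.inv(K).T*[1,-1,-1]@Rm.T
    return p+d*((z-p[2])/d[:,2])[:,None]
def proj(c,P):
    K,Rm,p=c;q=(np.atleast_2d(P)-p)@Rm*[1,-1,-1];q=q@K.T;return q[:,:2]/q[:,2:]
E
python3 - <<'E'
from h import *
a=cv2.imread("pics/scene.png");b=cv2.imread("pics/side.png")
cv2.imwrite("pics/c1.png",cv2.resize(b[165:315,170:370],None,fx=4,fy=4,interpolation=cv2.INTER_CUBIC))
cv2.imwrite("pics/c2.png",cv2.resize(a[195:335,150:350],None,fx=4,fy=4,interpolation=cv2.INTER_CUBIC))
s=cam("scene");d=cam("side")
print("tray scene",onplane(s,[[163,275],[498,222],[313,153]],.014).round(4))
print("tray side",onplane(d,[[160,304],[368,341],[390,138]],.014).round(4))
E
```

```text
tray scene [[ 0.3318 -0.3507  0.014 ]
 [ 0.8464  0.3295  0.014 ]
 [ 0.3005  0.2002  0.014 ]]
tray side [[ 0.8316  0.3313  0.014 ]
 [ 0.3477  0.3443  0.014 ]
 [ 0.3212 -0.3543  0.014 ]]
```

View pics/c1.png

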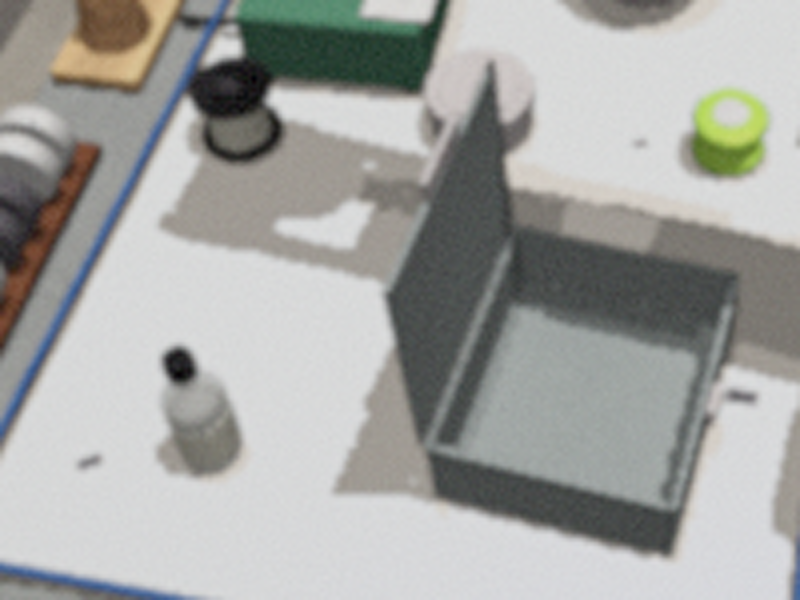

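View pics/c2.png

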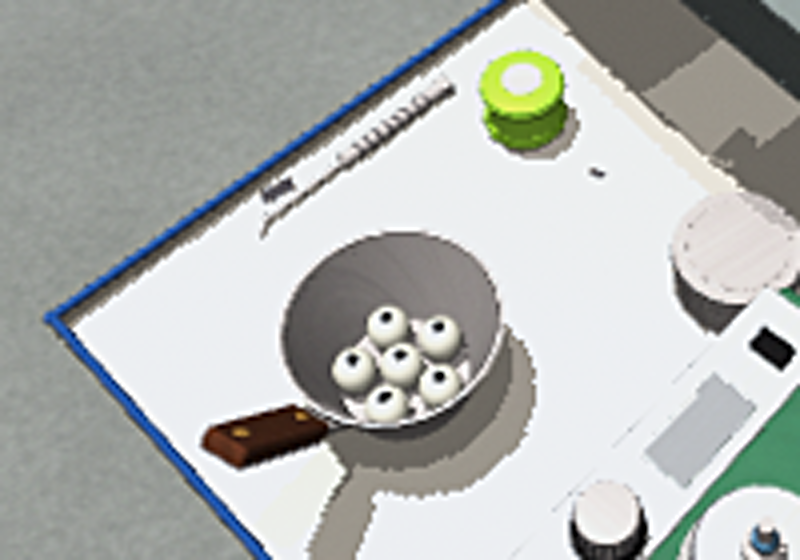

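The crop shows the case's outer top corners at c1 (430,447), (675,512), (737,275) and (512,232), and the lid's free edge from (490,62) to (390,292). In c2 the cup rim spans (282..502, 232..428), the handle runs from (220,452) to (320,415), and there are six balls. Next I fit the poses.

```bash
python3 - <<'E'
from h import *
from scipy.optimize import least_squares
s=cam("scene");d=cam("side")
f=lambda L,o:(np.array(L)+.5)/4-.5+o
ob=f([[430,447],[675,512],[737,275],[512,232],[490,62],[390,292],[671,553],[436,495]],[170,165])
def case(p):
    x,y,w,l=p;L=np.array([[75,85,60],[-75,85,60],[-75,-85,60],[75,-85,60],
     [75-150*np.cos(l),-85,60.5+150*np.sin(l)],[75-150*np.cos(l),85,60.5+150*np.sin(l)],[-75,85,0],[75,85,0]])/1000
    return L@R.from_euler('z',w).as_matrix().T+[x,y,.003]
r=least_squares(lambda p:(proj(d,case(p))-ob).ravel(),[.5,.15,0,1.6])
print("case",r.x.round(4),r.fun.reshape(-1,2).round(1).tolist())
print("tops",onplane(d,ob[:4],.063).round(4).tolist())
rim=f([[282,335],[502,310],[400,232],[320,263],[475,255],[300,395]],[150,195])
P=onplane(s,rim,.068)[:,:2]
c=least_squares(lambda p:np.hypot(*(P-p[:2]).T)-p[2],[.4,-.2,.06]);print("cup",c.x.round(4),c.fun.round(4))
h=onplane(s,f([[218,448],[318,413],[265,432]],[150,195]),.1);print("handle",h.round(4).tolist())
for n,u,z in(("tin",[735,248],.043),("yoyo",[522,85],.046)):print(n,onplane(s,f([u],[150,195]),z).round(3))
print("pick",onplane(s,f([[445,88],[265,230]],[150,195]),.008).round(3).tolist())
print("oil top",onplane(s,[[442,194]],.108).round(3),"spool",onplane(s,[[406,285]],.053).round(3))
E
```

```text
case [ 0.4873  0.1715 -0.1092  1.5953] [[-1.5, 0.4], [0.7, -0.5], [0.6, -1.0], [0.1, -2.2], [0.6, -0.6], [-0.6, 0.8], [0.9, 1.2], [-0.6, 0.8]]
tops [[0.5678, 0.2463, 0.063], [0.4235, 0.2657, 0.063], [0.4047, 0.0983, 0.063], [0.5514, 0.0859, 0.063]]
cup [-725.938   272.4373  775.9154] [-0.002   0.0381 -0.0351 -0.0361 -0.0014  0.0365]
handle [[0.5139, -0.3479, 0.1], [0.5354, -0.3036, 0.1], [0.5241, -0.3274, 0.1]]
tin [[ 0.604 -0.061  0.043]]
yoyo [[ 0.426 -0.061  0.046]]
pick [[0.366, -0.077, 0.008], [0.368, -0.228, 0.008]]
oil top [[0.711 0.225 0.108]] spool [[ 0.773 -0.016  0.053]]
```

```bash
python3 - <<'E'
from h import *
o=env.get_obs()["orientation"]
for n,p in(("wcase",[.46,.12,.48]),("wcup",[.545,-.25,.40])):
    env.goto(np.array(p),o);env.hold(.2);c=cam("wrist")
    np.savez("pics/"+n+".npz",K=c[0],R=c[1],p=c[2]);cv2.imwrite(f"pics/{n}.png",env.camera("wrist"))
x=env.get_obs();print(x["time"],x["tool_pos"],x["joints"].round(3))
E
```

```text
2.9167 [ 0.54528886 -0.24895839  0.40050253] [-5.450e-01  1.670e-01  1.679e+00 -1.000e-03  1.296e+00 -5.470e-01]
```

View pics/wcup.png

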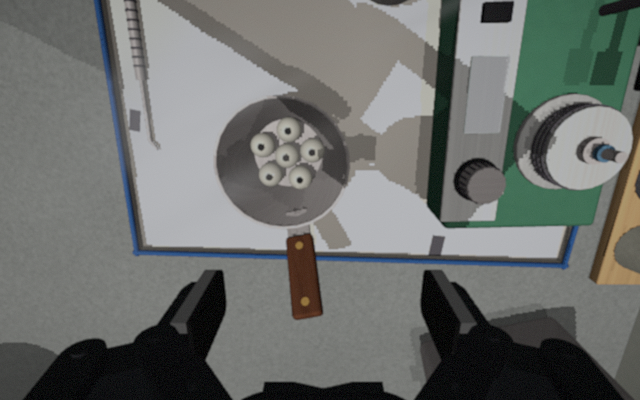

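View pics/wcase.png

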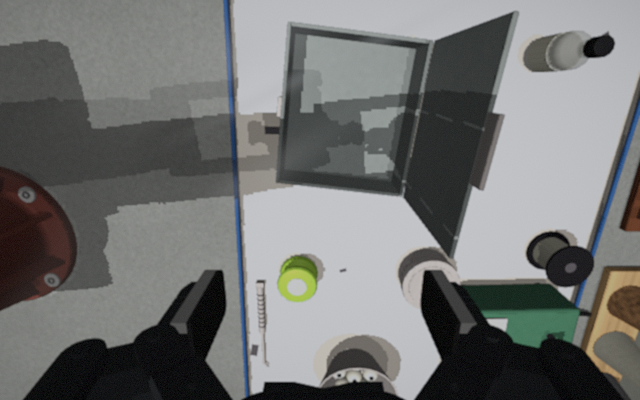

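The wrist view shows the cup rim spanning u 217–349 and v 95–227, with handle corners (287,239), (313,235), (322,315) and (293,319). The case top corners are (290,23), (433,41), (404,194) and (278,183), and the lid's free corners are (517,13) and (453,256). I refit from these and test whether the pour poses are reachable.

```bash
cat >> h.py <<'E'
def tool(gp,yaw,tip,s=1):
    """TCP pose with bar gripped: gp = cup_mid, yaw of cup, tip about cup -x"""
    C=(R.from_euler('z',yaw)*R.from_euler('x',-tip)).as_matrix()
    z=np.array([0,.643,-.766]);y=s*np.array([0,.766,.643]);x=np.cross(y,z)
    T=C@np.c_[x,y,z]
    g=np.asarray(gp)+C@[0,-.0941,.0635]
    return g-.155*T[:,2],R.from_matrix(T).as_rotvec()
LIP=np.array([0,.0615,.0325])
def midfromlip(lip,yaw,tip):
    return np.asarray(lip)-(R.from_euler('z',yaw)*R.from_euler('x',-tip)).apply(LIP)
E
python3 - <<'E'
from h import *
from scipy.optimize import least_squares
def ld(n):z=np.load(f"pics/{n}.npz");return z["K"],z["R"],z["p"]
c=ld("wcup")
t=np.linspace(0,2*np.pi,200)
def f(p):
    x,y,w=p;M=R.from_euler('z',w).as_matrix()
    rim=proj(c,np.c_[x+.0615*np.cos(t),y+.0615*np.sin(t),0*t+.068])
    n=np.array([0,-.643,.766]);g=np.array([0,-.0941,.0635]);b=np.array([0,.766,.643])*.006
    L=np.array([g-n*.038+[-.013,0,0],g-n*.038+[.013,0,0],g+n*.038+[.013,0,0],g+n*.038+[-.013,0,0]])+b
    H=proj(c,L@M.T+[x,y,.0355])
    return np.r_[rim.min(0)-[217,95],rim.max(0)-[349,227],(H-[[287,239],[313,235],[322,315],[293,319]]).ravel()]
r=least_squares(f,[.52,-.23,0]);print("cup",r.x.round(4),r.fun.round(1))
cup=r.x
k=ld("wcase");ob=np.array([[433,41],[290,23],[278,183],[404,194],[453,256],[517,13]])
def case(p):
    x,y,w,l=p;L=np.array([[75,85,60],[-75,85,60],[-75,-85,60],[75,-85,60],
     [75-150*np.cos(l),-85,60.5+150*np.sin(l)],[75-150*np.cos(l),85,60.5+150*np.sin(l)]])/1000
    return L@R.from_euler('z',w).as_matrix().T+[x,y,.003]
r=least_squares(lambda p:(proj(k,case(p))-ob).ravel(),[.48,.17,-.1,1.6]);print("case",r.x.round(4),r.fun.round(1))
cx,cy,cw,_=r.x
print("yoyo",onplane(k,[[299,288]],.046).round(3),"tin",onplane(k,[[430,273]],.043).round(3))
np.save("pose.npy",np.r_[cup,r.x])
q0=None
for s in(1,-1):
    P=tool([cup[0],cup[1],.0355],cup[2],0,s);q=env.solve_ik(*P);print("grasp",s,P[0].round(3),None if q is None else np.round(q,2))
    for az in(-.5,-.25,cw,.1,.4):
        out=[]
        lip=np.r_[R.from_euler('z',cw).apply([-.02,-.035,0])[:2]+[cx,cy],.07]
        for tp in np.radians([0,30,60,88]):
            q=env.solve_ik(*tool(midfromlip(lip,az,tp),az,tp,s));out.append(None if q is None else np.round(q,2).tolist())
        print(s,round(az,2),out)
E
```

```text
cup [ 0.509  -0.2355  0.2002] [-2.2  0.6  3.3  3.3 -1.2 -1.5 -0.3 -2.5  1.  -0.3 -0.7  0.9]
case [ 0.4894  0.1694 -0.1111  1.5969] [ 2.  -1.1 -1.7 -0.8 -0.8  1.   0.2  3.4 -0.3  3.3  0.4 -2.6]
yoyo [[ 0.426 -0.058  0.046]] tin [[ 0.602 -0.037  0.043]]
grasp 1 [ 0.548 -0.425  0.218] None
1 -0.5 [[-0.69, -0.06, 2.39, 0.78, 1.12, -2.23], [-0.21, -0.24, 2.22, 0.19, 1.12, -1.36], [0.21, 0.04, 1.9, -0.26, 1.44, -0.79], [0.43, 0.43, 1.57, -0.48, 1.84, -0.59]]
1 -0.25 [[-0.63, 0.12, 2.2, 0.69, 1.22, -2.33], [-0.23, -0.14, 2.14, 0.19, 1.14, -1.63], [0.23, 0.02, 1.92, -0.31, 1.37, -1.0], [0.5, 0.37, 1.66, -0.58, 1.73, -0.73]]
1 -0.11 [[-0.59, 0.21, 2.1, 0.64, 1.27, -2.38], [-0.23, -0.08, 2.09, 0.19, 1.16, -1.76], [0.23, 0.01, 1.94, -0.34, 1.33, -1.13], [0.54, 0.32, 1.72, -0.64, 1.67, -0.8]]
1 0.1 [[-0.51, 0.33, 1.94, 0.57, 1.36, -2.45], [-0.21, -0.0, 2.01, 0.18, 1.19, -1.95], [0.24, -0.01, 1.96, -0.36, 1.27, -1.31], [0.58, 0.25, 1.81, -0.72, 1.56, -0.9]]
1 0.4 [[-0.4, 0.47, 1.73, 0.47, 1.49, -2.54], [-0.17, 0.1, 1.9, 0.16, 1.24, -2.2], [0.24, -0.04, 1.99, -0.38, 1.17, -1.59], [0.63, 0.12, 1.96
[... 213 characters left out ...]
2.35], [0.43, 0.43, 1.57, -0.48, 1.84, 2.55]]
-1 -0.25 [[-0.63, 0.12, 2.2, 0.69, 1.22, 0.81], [-0.23, -0.14, 2.14, 0.19, 1.14, 1.51], [0.23, 0.02, 1.92, -0.31, 1.37, 2.14], [0.5, 0.37, 1.66, -0.58, 1.73, 2.41]]
-1 -0.11 [[-0.59, 0.21, 2.1, 0.64, 1.27, 0.76], [-0.23, -0.08, 2.09, 0.19, 1.16, 1.38], [0.23, 0.01, 1.94, -0.34, 1.33, 2.02], [0.54, 0.32, 1.72, -0.64, 1.67, 2.35]]
-1 0.1 [[-0.51, 0.33, 1.94, 0.57, 1.36, 0.7], [-0.21, -0.0, 2.01, 0.18, 1.19, 1.19], [0.24, -0.01, 1.96, -0.36, 1.27, 1.83], [0.58, 0.25, 1.81, -0.72, 1.56, 2.24]]
-1 0.4 [[-0.4, 0.47, 1.73, 0.47, 1.49, 0.6], [-0.17, 0.1, 1.9, 0.16, 1.24, 0.94], [0.24, -0.04, 1.99, -0.38, 1.17, 1.55], [0.63, 0.12, 1.96, -0.83, 1.39, 2.1]]
```

```bash
python3 - <<'E'
from h import *
P=np.load("pose.npy");x,y,w=P[:3]
s=cam("scene");M=R.from_euler('z',w).as_matrix();n=np.array([0,-.643,.766]);g=np.array([0,-.0941,.0635])
print("scene check",proj(s,np.array([g+n*.038,g-n*.038])@M.T+[x,y,.0355]).round(1),"seen (204,306) (229,298)")
p,o=tool([x,y,.0355],w,0,-1);z=R.from_rotvec(o).apply([0,0,1])
env.command_gripper(.05)
env.goto(p-.1*z,o)
cv2.imwrite("pics/pre.png",env.camera("wrist"))
print(env.line_to(p,velocity=.12,guard=12))
env.command_gripper(0.0,90);b=env.get_obs();print(b["time"],b["width"],b["finger_force"],b["contact_force"])
env.line_to(p+[0,0,.03],velocity=.08);env.hold(.2);b=env.get_obs();print(b["width"],b["contact_force"],b["ft_torque"])
im=np.hstack([cv2.resize(env.camera("wrist"),(480,300)),])
sc=env.camera("scene")[160:360,120:360]
cv2.imwrite("pics/g.png",np.vstack([im,cv2.resize(sc,(480,300))[:300]]))
E
```

```text
scene check [[205.3 307.5]
 [227.6 301. ]] seen (204,306) (229,298)
False
5.8083 0.010852683893736679 87.91932821273804 [0.02483279 0.19525352 4.74459017]
0.01117884198937691 [ 0.0281625   0.44910811 -2.66881492] [-0.66847954 -0.14097552 -0.02261621]
```

View pics/g.png

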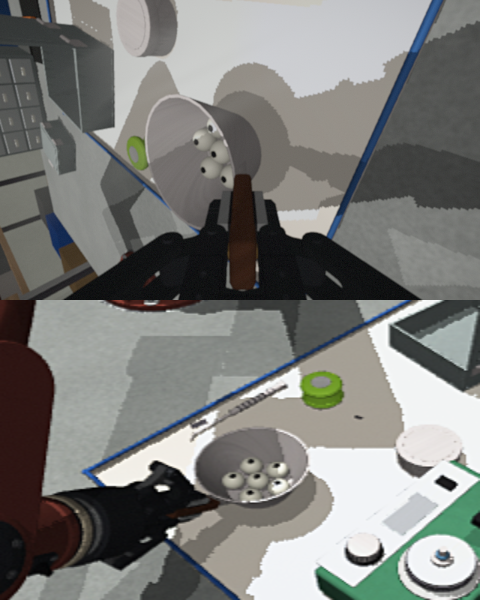

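Held: 2.7 N of weight at 11 mm width, with all six balls inside. Now I carry it over and pour.

```bash
python3 - <<'E'
from h import *
P=np.load("pose.npy");x,y,w,cx,cy,cw,l=P
loc=lambda a,b,z:np.r_[R.from_euler('z',cw).apply([a,b,0])[:2]+[cx,cy],z]
env.line_to(tool([x,y,.17],w,0,-1)[0],velocity=.2)
def at(t,z,v,b=-.035):
    t=np.radians(t);p,o=tool(midfromlip(loc(-.02,b,z),cw,t),cw,t,-1);env.line_to(p,o,velocity=v)
at(0,.17,.22)
at(20,.16,.12);at(40,.13,.1);at(55,.11,.1)
for t,z in((65,.092),(72,.083),(78,.08),(84,.078),(90,.078)): at(t,z,.06);env.hold(.15)
env.hold(.6)
b=env.get_obs();print(b["time"],b["width"],b["contact_force"])
im=cv2.resize(env.camera("side")[165:315,250:450],None,fx=2.4,fy=2.4);w2=cv2.resize(env.camera("scene")[80:230,220:420],None,fx=2.4,fy=2.4)
cv2.imwrite("pics/p.png",np.vstack([im,w2])[:,:])
cv2.imwrite("pics/p.png",cv2.resize(cv2.imread("pics/p.png"),None,fx=.8,fy=.8))
E
```

```text
17.1167 0.0110924181992484 [-0.24858372  0.40827137 -0.56644833]
```

View pics/p.png

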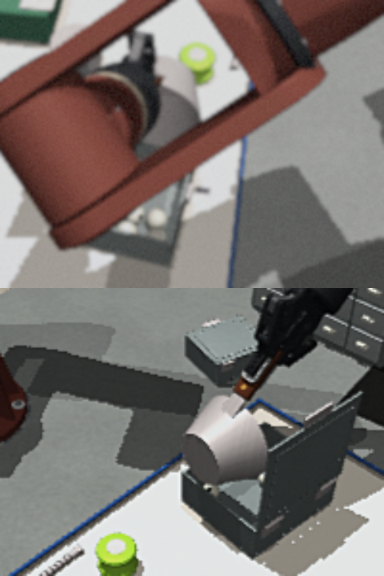

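The cup is tipped fully over the case and a few balls are visible in the case. I tip it back and check both.

```bash
python3 - <<'E'
from h import *
P=np.load("pose.npy");x,y,w,cx,cy,cw,l=P
loc=lambda a,b,z:np.r_[R.from_euler('z',cw).apply([a,b,0])[:2]+[cx,cy],z]
def at(t,z,v,b=-.035):
    t=np.radians(t);p,o=tool(midfromlip(loc(-.02,b,z),cw,t),cw,t,-1);env.line_to(p,o,velocity=v)
for a in((72,.09,.15),(50,.13,.18),(20,.17,.2)):at(*a)
at(0,.18,.22,-.12)
b=env.get_obs();print(b["time"],b["width"],b["contact_force"])
im=cv2.resize(env.camera("side")[110:310,230:430],(390,390));w2=cv2.resize(env.camera("scene")[80:300,200:420],(390,390))
cv2.imwrite("pics/p2.png",np.hstack([im,w2]))
E
```

```text
20.6 0.011133669389058336 [ 0.13638058  0.0780635  -1.4993959 ]
```

View pics/p2.png

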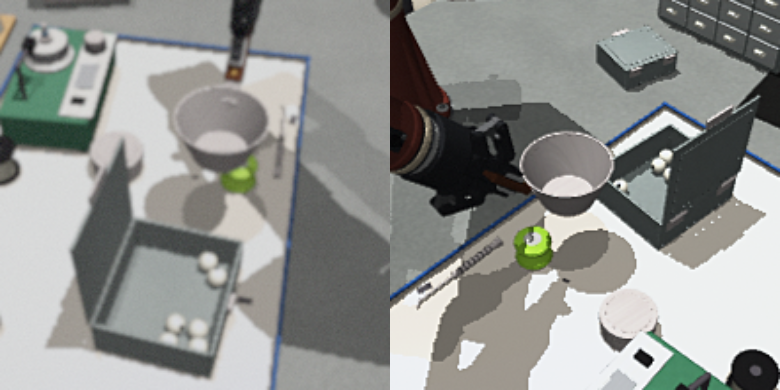

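All six balls lie in the case, in the side crop around (207,260), (218,276), (176,322), (198,328), (168,340) and (190,340). The cup is empty. I put it back where it stood.

```bash
python3 - <<'E'
from h import *
x,y,w,cx,cy,cw,l=np.load("pose.npy")
p,o=tool([x,y,.0355],w,0,-1);z=R.from_rotvec(o).apply([0,0,1])
env.line_to(p+[0,0,.13],o,velocity=.25)
env.line_to(p+[0,0,.02],velocity=.2);env.hold(.2)
g=env.line_to(p-[0,0,.004],velocity=.02,guard=3)
b=env.get_obs();print(g,b["time"],(b["tool_pos"]-p).round(4),b["contact_force"])
env.hold(.2);env.command_gripper(.03);env.hold(.2)
env.line_to(b["tool_pos"]-.02*z,velocity=.05);env.command_gripper(.05)
env.line_to(b["tool_pos"]-.12*z,velocity=.15)
cv2.imwrite("pics/after_s.png",env.camera("scene"));cv2.imwrite("pics/after_d.png",env.camera("side"))
print(env.get_obs()["time"],env.get_obs()["contact_force"])
# IK check of the lid-closing poses
C=R.from_euler('z',cw)
for s in(1,-1):
    T=np.c_[[s,0,0],[0,-s,0],[0,0,-1.]];oo=(C*R.from_matrix(T)).as_rotvec()
    for t in(1.597,.8,0):
        c=np.array([.075-.135*np.cos(t)+.004*np.sin(t)+.011,0,.0635+.135*np.sin(t)+.004*np.cos(t)+.173])
        q=env.solve_ik(C.apply(c)+[cx,cy,0],oo);print(s,t,None if q is None else np.round(q,2))
E
```

```text
True 23.65 [-0.0001 -0.0002  0.001 ] [ 0.12086257 -2.63314891  4.09565814]
26.2083 [ 0.20384585  0.11378817 -0.29955584]
1 1.597 [0.15 0.2  1.7  0.   1.24 1.83]
1 0.8 [0.2  0.05 1.94 0.   1.16 1.88]
1 0 [0.23 0.11 2.08 0.   0.95 1.91]
-1 1.597 [ 0.15  0.2   1.7   0.    1.24 -1.31]
-1 0.8 [ 0.2   0.05  1.94  0.    1.16 -1.26]
-1 0 [ 0.23  0.11  2.08  0.    0.95 -1.23]
```

```bash
python3 - <<'E'
from h import *
x,y,w,cx,cy,cw,l=np.load("pose.npy")
C=R.from_euler('z',cw);oo=(C*R.from_matrix(np.c_[[1,0,0],[0,-1,0],[0,0,-1.]])).as_rotvec()
W=lambda a,z:C.apply([a,0,0])+[cx,cy,z+.173]
r=.135
def tip(t,dx=0):return W(.075-r*np.cos(t)+.004*np.sin(t)+.011+dx,.0635+r*np.sin(t)+.004*np.cos(t))
env.line_to(env.get_obs()["tool_pos"]+[0,0,.15],velocity=.25)
env.command_gripper(0,30)
env.goto(tip(1.6,.045)+[0,0,.10],oo)
env.line_to(tip(1.6,.045),velocity=.2)
print(env.line_to(tip(1.6,.008),velocity=.1,guard=8),env.get_obs()["contact_force"])
m=0
for t in np.linspace(1.5,.06,13):
    env.line_to(tip(t),velocity=.15);m=max(m,np.linalg.norm(env.get_obs()["contact_force"]))
print("max",m)
g=env.line_to(tip(0)-[0,0,.004],velocity=.02,guard=12)
b=env.get_obs();print(g,b["time"],(b["tool_pos"]-tip(0)).round(4),b["contact_force"])
env.line_to(b["tool_pos"]+[0,0,.2],velocity=.25)
env.goto(np.array([.45,0,.45]),oo)
a=env.camera("scene")[80:340,140:460];d=env.camera("side")[100:320,160:400]
cv2.imwrite("pics/fin.png",np.vstack([cv2.resize(d,(400,300)),cv2.resize(a,(400,300))]))
print(env.get_obs()["time"])
E
```

```text
False [0.1435375  0.69591169 0.94810027]
max 1.6823509870683115
True 34.55 [0.0008 0.0002 0.0004] [-1.5914359  -0.11319548  6.09400506]
36.3333
```

View pics/fin.png

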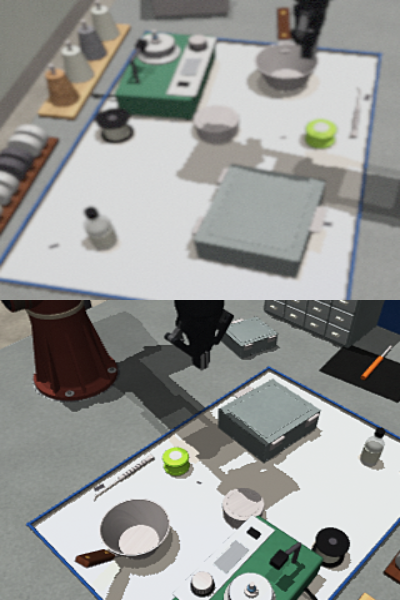

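The lid looks shut in both views: side crop (265,215), scene crop (268,412). The cup stands upright and the bystanders are unmoved. One firmer press to be sure the lid is fully down, then I hand in.

```bash
python3 - <<'E'
from h import *
x,y,w,cx,cy,cw,l=np.load("pose.npy")
C=R.from_euler('z',cw);o=env.get_obs()["orientation"]
p=C.apply([-.055,0,0])+[cx,cy,.0675+.173]
env.goto(p+[0,0,.1],o);env.line_to(p+[0,0,.015],velocity=.2);env.hold(.2)
g=env.line_to(p-[0,0,.004],velocity=.02,guard=18)
b=env.get_obs();print(g,(b["tool_pos"]-p).round(4),b["contact_force"])
env.line_to(p+[0,0,.2],velocity=.2);env.hold(.5);print(env.get_obs()["time"])
print(env.close_job())
E
```

```text
True [0.0001 0.0001 0.0004] [-1.83641009 -0.53070056  6.05899026]
40.3417
the job is handed in; nothing more can be done
None
```

I handed the job in at about 40 s of the 72 s allowed: all six balls are in the case, the empty cup stands upright back on the tray, the lid is pressed shut, and nothing else on the tray appears to have moved.

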